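Stand the fallen desk microphone back up and key it

ROBOT

A 6-joint arm with a two-finger parallel gripper is mounted at the origin on the work surface. World frame = base frame: x ahead of the robot, y to its left, z up, the work surface at z = 0. Lengths are in m, angles in degrees, forces in N, time in s.
With the tool pointing down it reaches from about 0.4 to 0.825 m from the base axis. Payload 7 kg.
Tool frame: the origin (TCP) lies at the very end of the fingers, on their centre line; the grasp point (between the pads) lies 19 mm behind it (ctrl.pinch_z is the distance from the TCP to the grasp point, in m); z points along the fingers, x is the direction in which the jaws open and shut, and the axes are right-handed (so a half turn about z gives the same grasp; the last joint's range is limited). The gripper opens to 88 mm and grips with 3 to 60 N. Pads are 19 mm wide; open, the fingers measure 130 mm over their backs; the gripper's body (78 mm by 193 mm) begins 47 mm behind the grasp point.
Start: joints at [82.053, 20.546, 0.682, 0, -70.136, -16.507], TCP at [0.279, 0.614, 0.227] pointing down, gripper open.
Joint ranges: [-176.03, 176.03], [-82.01, 121.73], [-58.28, 71.71], [-173.87, 95.51], [-174.79, -0.11], [-173.66, 173.66]. Speed limits (degrees/s): [136.94, 136.94, 172.46, 180, 180, 180].

INTERFACE

Orientations are given as [roll, pitch, yaw] about the fixed x, y, z axes, in that order (R = Rz(yaw) Ry(pitch) Rx(roll)).
In Python, from plant import ctrl gives the robot as it stands.
- The arm moves only by the tool carry_out, never from a script. Its argument "increments" is a list of rows, each a list of 7 numbers: the turn, a rotation vector about the world's x, y, z in degrees, then the shift along the world's x, y, z in mm, then the closure, from 0 (fully open) to 1 (shut). In form: [[ax, ay, az, dx, dy, dz, grip], ...]. A call has 1 to 20 rows; each row is the pose to reach, as a shift and turn from the pose commanded when the call began; what a row does not reach only later rows make up. A row lasts 1/8 s, in which the tool goes at most 62.5 mm and 10.7 degrees, less where a joint would pass 70% of its speed; a pose out of reach is approached as far as the arm can. A call with a gripper value outside its range is refused whole. The fingers move at their own pace and stop on an object; the grip force is fixed at half the most. Time passes only in rows, so rows that repeat a pose let the fingers close. It gives the time, the measured TCP pose, the force and the opening at its end, in the units of the state.
- ctrl.get_obs(): the state, without advancing time (a new reading comes with each control period).
- ctrl.snapshot(name): name is "scene" or "side" or "wrist"; returns a dict with "pixels" (480x640x3 uint8, blue, green, red), "intrinsics" (3x3 intrinsics, pixels), "rvec" (rotation vector, rad) and "tvec" (3), from world to camera coordinates, as OpenCV has them; the wrist camera has in their place "hand_eye" (4x4, takes a point from camera to tool coordinates, whose origin is the TCP and whose axes are the tool frame's). Camera axes: x right, y down, z forward; pixel columns grow to the right and rows downward; lengths in m; the calibration is good to about 2 mm. The wrist camera is an equidistant fisheye: a pixel r from the principal point sees the ray r / f radians off the axis. A picture is of the moment at which its call begins: read the wrist's pose just before it. There is no depth.
- ctrl.close_job(): hands the job in, once; it reports no verdict.
Trained networks look in a picture, given as the dict that the camera call returned (one of the last four; its "shot" number tells which), for a name from the list of things; names that differ only in an ending like _2 or _b are one class to them, and where a whole thing is asked for, a point or a joint stands for the part that bears it (a point fixed in the world has none). Each returns a list of dicts, best first, with "confidence" (0 to 1); they miss things now and then, are a little off and sometimes report something else, mostly with a low value. They report only what shows in the picture. A call takes as long as a camera call. They do not tell look-alikes from the thing itself.
- ctrl.search_frame(picture, label): "centre" ([x, y, z] in m, in world coordinates, good to about 4 mm: the middle of the surface that is visible of it).
- ctrl.outline_of(picture, label): "pixels" (480x640 bool, what is visible of it).
The state is a dict: "clock": time; "joint_pos": joint angles; "qvel": joint speeds; "tau": joint torques, N m; "tool_pos": TCP position; "orientation": TCP orientation; "force": force on the tool from outside, world axes, zero at the start; "moment": the same for the moment, N m; "opening": finger opening in m.
Only numpy, scipy, OpenCV 4.12 (cv2) and the standard library are available. Lean on these libraries where they do the work, as an engineer would, in place of code of your own. Each camera call takes 0.05 s, during which the arm holds its last target. There are 200 camera calls.

TASK

The desk microphone has been knocked over onto its front. Push its base over until it stands flat on its underside again, where it lies, without picking it up and without touching its gooseneck or microphone head. Then press the red talk bar on the base fully down, keep it down for about a second and let it go, leaving the microphone standing and the mug, handheld radio and pencil pot undisturbed.

Things in the scene. Friction and masses are not known exactly. Their poses are not given: they have to be found in the camera images.
- mic: Desk microphone, loose, 0.6 to 0.95 kg, fallen on its front: its grey base slab, 200 x 110 x 30 mm, stands on edge like a low wall. Origin: middle of the slab's front lower edge, on the desk. While it lies: x along this edge, y level out of the base's underside (the way to push it over), z up; slab x -100..100, y -30..0, z 0..110 mm. Standing: y points straight down, z is level, top side 30 mm up.
- mic_neck: The microphone's gooseneck and head, fixed to the base; not to be touched. Origin and axes as mic. In that frame it is centred at x = -80 mm: a 24 mm collar and 10 mm neck leave the slab's black top side at z = 62 and run along -y to the black head, 36 mm thick, which ends at y = -213 and rests on the desk while it lies. Standing, it reaches 213 mm up.
- push_spot (a point): A good spot to push, along the microphone's y axis, on the base's black top side: x = 40, y = -30, z = 95 mm in its frame, 15 mm below the uppermost edge while it lies, 120 mm aside of the neck. 2 to 4 N tips it. It overbalances after some 30 degrees (about 65 mm of push) and then falls flat by itself, away from the finger. Axes as mic.
- front_edge (a point): The same point as mic's origin: the middle of the edge on which the base turns over; it stays on the desk. Axes as mic.
- talk_top (a point): Centre of the pressing face of the red talk bar, 60 x 26 mm, 12 mm proud of the base's top side; x = 40, y = -42, z = 32 mm in the microphone's frame. While it lies, the bar is low on the side of the slab where the neck is; once it stands, the bar faces up, 42 mm above the desk. Axes as mic.
- talk_bar (a joint): Travel of the talk bar in m: 0 released, 0.006 fully down. It is pressed into the base (along the microphone's y axis) against a spring: about 4 N when fully down; it springs back by itself.
- mug: White mug, 78 mm across, 92 mm high, with a handle, standing loose. Origin at the centre of its underside.
- handheld: Black handheld radio 34 x 56 mm and 112 mm high, with a stub aerial to 162 mm, standing loose on its end. Origin at the centre of its underside.
- pencil_pot: Dark steel pot of pencils, 72 mm across, 85 mm high (pencils to 130 mm), standing loose. Origin at the centre of its underside.
Things that resemble listed ones, but are neither listed nor needed, are in the scene too. Of the things that look like the handheld, take the one that is farthest to the robot's left at the start.

How it is judged (in metres and radians):
On the way, in this order (a step that is already met when the one before it is completed fails the run):
1. the microphone stands flat on its underside (angle between mic's own y axis and vertical above 3.04 rad and height (world z) of front_edge below 0.008 m and angular speed of mic below 0.2 rad/s), for 0.2 s.
2. the talk bar is fully down, with the microphone standing (angle between mic's own y axis and vertical above 3.04 rad and value of joint talk_bar above 0.0045 m), for 0.5 s.
At the end, for the whole second after the job is handed in: Microphone at rest, flat on its underside (within 6 degrees), its front edge within 80 mm of its start; the talk bar was then held down (4.5 of 6 mm or more) for half a second and is released; the three other things upright within 30 mm of their places (angle between mic's own y axis and vertical above 3.04 rad and height (world z) of front_edge below 0.008 m and value of joint talk_bar below 0.0012 m and linear speed of mic below 0.02 m/s and angular speed of mic below 0.1 rad/s and distance of front_edge from where it was at the start of the episode below 0.08 m and distance of each of mug, handheld, pencil_pot from where it was at the start of the episode below 0.03 m and angle between each of mug, handheld, pencil_pot's own z axis and vertical below 0.2 rad); the robot touches nothing.
It fails at once if the microphone is lifted: the edge it turns over on rises more than 30 mm off the desk (height (world z) of front_edge above 0.03 m).
It fails at once if the robot presses on the gooseneck or microphone head (over 1 N) (contact force between any of the arm, the fingers and mic_neck above 1 N).
It fails at once if the mug, handheld radio or pencil pot is pushed away (40 mm) or tipped (distance of any of mug, handheld, pencil_pot from where it was at the start of the episode above 0.04 m or angle between any of mug, handheld, pencil_pot's own z axis and vertical above 0.35 rad).
It also fails if it takes over 48 s, if anything falls off the work surface, if the arm or the gripper's body presses on something with over 40 N, if the wrist force passes 120 N, or if a joint passes its speed limit or range.

## Working session

There is one attempt and no reset: what is moved stays moved. The work goes in short steps, Python scripts to look and compute and a tool call to move; the robot and the scene stay as the last step left them, time stands still between calls to the robot, and variables do not carry over. Pictures are saved under pics/ and viewed, about 8 in all and at most 12, crops included, and the job is handed in when it is done.

Besides the shell and the picture viewer there is one more tool, called after "Emit:" as a command line: name --pt "numbers of a row" for each row, then --argument value for the rest. carry_out: Moves the arm, as the interface text tells. Its arguments: {"type":"object","properties":{"increments":{"type":"array"}},"required":["increments"]}

```bash
mkdir -p pics; cat > h.py <<'E'
from plant import ctrl
import numpy as np, cv2
def shot(n,f=None):
    p=ctrl.snapshot(n)
    if f: cv2.imwrite('pics/'+f,p['pixels'])
    return p
def proj(p,X):
    return cv2.projectPoints(np.array(X,float).reshape(-1,1,3),p['rvec'],p['tvec'],p['intrinsics'],None)[0][:,0]
def ray(p,uv,z):
    R=cv2.Rodrigues(np.array(p['rvec'],float))[0];t=np.array(p['tvec'],float).ravel()
    d=R.T@np.linalg.inv(p['intrinsics'])@np.array([*uv,1.]);c=-R.T@t
    return c+d*(z-c[2])/d[2]
E
python3 - <<'E'
from h import *
o=ctrl.get_obs();print(o['clock'],o['tool_pos'],o['orientation'],o['force'])
ims=[]
for n in ('scene','side'):
    p=shot(n,n+'0.png')
    for l in ('mic','mic_neck','talk_top','mug','handheld','pencil_pot'):
        for d in ctrl.search_frame(p,l)[:4]:
            print(n,l,round(d['confidence'],2),np.round(d['centre'],3),proj(p,d['centre']).round()[0])
E
```

```text
0.0 [0.27924112 0.61398951 0.22563788] [-1.79991541e+02 -9.42794665e-02 -1.14461103e+02] [0.50242295 0.37214351 0.10800683]
scene mic 0.91 [ 0.506 -0.056  0.076] [357. 240.]
scene mic_neck 0.61 [0.393 0.018 0.043] [405. 243.]
scene talk_top 0.55 [ 0.57  -0.324  0.095] [281. 185.]
scene mug 0.6 [0.643 0.104 0.054] [355. 316.]
scene handheld 0.91 [ 0.467 -0.522  0.083] [274. 134.]
scene handheld 0.81 [ 0.57  -0.327  0.096] [281. 184.]
scene handheld 0.77 [ 0.471 -0.394  0.083] [296. 158.]
scene handheld 0.58 [ 0.377 -0.421  0.081] [316. 140.]
scene pencil_pot 0.65 [ 0.717 -0.145  0.055] [274. 262.]
side mic 0.8 [ 0.478 -0.092  0.069] [277. 253.]
side mic 0.32 [0.385 0.009 0.044] [227. 246.]
side mic_neck 0.85 [0.388 0.008 0.044] [228. 246.]
side talk_top 0.54 [ 0.461 -0.141  0.041] [281. 277.]
side mug 0.56 [0.641 0.093 0.058] [300. 186.]
side handheld 0.92 [ 0.356 -0.452  0.104] [304. 393.]
side handheld 0.72 [ 0.548 -0.364  0.107] [363. 316.]
side handheld 0.64 [ 0.444 -0.549  0.109] [370. 413.]
side handheld 0.56 [ 0.456 -0.43   0.097] [342. 362.]
side pencil_pot 0.67 [ 0.713 -0.159  0.059] [374. 237.]
```

View pics/scene0.png

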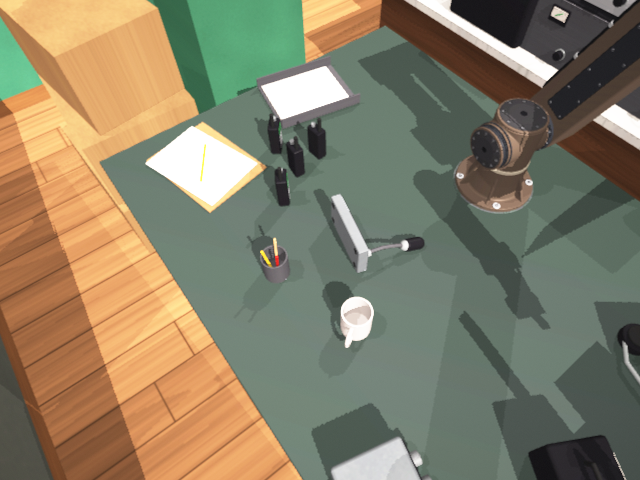

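View pics/side0.png

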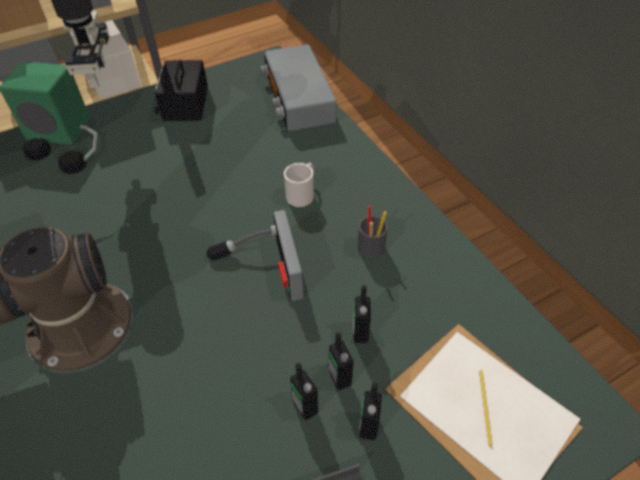

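```bash
cat > fit.py <<'E'
from h import *
from scipy.optimize import minimize
def M(q):
    x,y,a=q; c,s=np.cos(a),np.sin(a)   # mic y axis at heading a, level; z up; x = y cross z
    return np.array([[s,c,0,x],[-c,s,0,y],[0,0,1,0]])
def W(q,P): P=np.atleast_2d(P); m=M(q); return P@m[:,:3].T+m[:,3]
B=np.array([[x,y,z] for x in(-.1,.1) for y in(-.03,0) for z in(0,.11)])
E
python3 - <<'E'
from fit import *
P=[];
for n in('scene','side'):
    p=shot(n); m=ctrl.outline_of(p,'mic'); nk=ctrl.outline_of(p,'mic_neck')
    m=m[0]['pixels'].astype(np.uint8)
    m=cv2.morphologyEx(m,cv2.MORPH_OPEN,np.ones((9,9)))  # drops the thin neck
    k=cv2.connectedComponentsWithStats(m); i=1+np.argmax(k[2][1:,4]); m=(k[1]==i)
    print(n,m.sum(),k[2][i]); P.append((p,m))
def cost(q):
    c=0
    for p,m in P:
        h=cv2.convexHull((proj(p,W(q,B))*16).astype(np.int32)); im=np.zeros(m.shape,np.uint8)
        cv2.fillConvexPoly(im,h,1,cv2.LINE_8,4); im=im>0
        c+=1-(im&m).sum()/(im|m).sum()
    return c
best=min((minimize(cost,[.5,-.08,np.radians(a)],method='Nelder-Mead',options=dict(initial_simplex=np.array([[.5,-.08,np.radians(a)]]*4)+np.vstack([np.zeros(3),np.diag([.02,.02,.15])]))) for a in(-50,-30,-10,10,30)),key=lambda r:r.fun)
q=best.x;print(best.fun,q[:2],np.degrees(q[2]))
np.save('q.npy',q)
for n,X in dict(push=[.04,-.03,.095],talk=[.04,-.042,.032],head=[-.08,-.213,.062],land=[0,.11,0]).items(): print(n,W(q,X).round(4)[0])
out=[]
for p,m in P:
    im=cv2.resize(p['pixels'],None,fx=4,fy=4,interpolation=cv2.INTER_CUBIC)
    b=(proj(p,W(q,B))*4+1.5).astype(int)
    for i in range(8):
        for j in range(i): 
            if (i^j) in(1,2,4): cv2.line(im,b[i].tolist(),b[j].tolist(),(0,255,255),1)
    for X in([.04,-.03,.095],[.04,-.042,.032],[-.08,-.195,.062]):
        cv2.circle(im,(proj(p,W(q,X))[0]*4+1.5).astype(int).tolist(),5,(255,0,255),2)
    c=b.mean(0).astype(int); out.append(im[c[1]-250:c[1]+250,c[0]-200:c[0]+200])
cv2.imwrite('pics/fit.png',np.hstack(out))
E
```

```text
scene 1401 [ 331  196   37   75 1401]
side 1486 [ 272  212   31   87 1486]
0.2364943769896498 [ 0.51454315 -0.10557774] -16.93528397143124
push [ 0.4742 -0.1351  0.095 ]
talk [ 0.4627 -0.1316  0.032 ]
head [0.3341 0.033  0.062 ]
land [ 0.6198 -0.1376  0.    ]
```

View pics/fit.png

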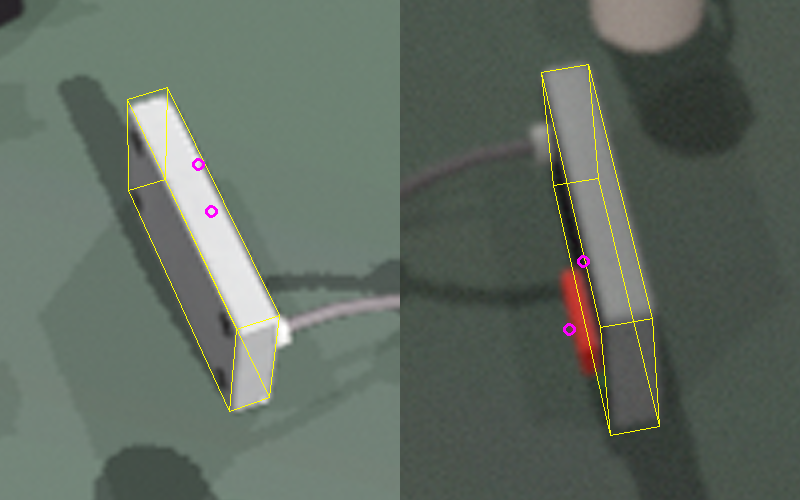

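Fit agrees in both views: in the side crop the projected talk-bar mark (569,329) falls on the red bar, and the slab corners match within a few mm. There are four radios: scene (281,185), (296,158), (274,134) and (316,140). The listed one is at (281,185), y≈-0.33, since that is the largest y (farthest left). All four are well clear of my path. Next I go to the robot side of the slab.

Emit:
carry_out --pt "0 0 -5 20 -45 0 1" --pt "0 0 -11 45 -95 0 1" --pt "0 0 -17 70 -145 0 1" --pt "0 0 -23 95 -195 0 1" --pt "0 0 -29 115 -250 0 1" --pt "0 0 -35 130 -305 0 1" --pt "0 0 -41 145 -360 0 1" --pt "0 0 -47 155 -415 0 1" --pt "0 0 -53 160 -470 0 1" --pt "0 0 -59 160 -525 0 1" --pt "0 0 -65 155 -580 0 1" --pt "0 0 -71 150 -630 0 1" --pt "0 0 -77 143 -680 0 1" --pt "0 0 -82.5 136 -731 0 1" --pt "0 0 -82.5 136 -731 0 1" --pt "0 0 -82.5 136 -731 -45 1" --pt "0 0 -82.5 136 -731 -90 1" --pt "0 0 -82.5 136 -731 -90 1" --pt "0 0 -82.5 136 -731 -90 1"

```text
clock: 3.38
tool_pos: [0.4166, -0.1162, 0.1381]
orientation: [-180.0, 0.1, 163.1]
force: [0.5, 0.3, -0.8]
opening: 0.0003
```

```bash
python3 - <<'E'
from h import *
o=ctrl.get_obs();print(o)
a=shot('side')['pixels'];b=shot('scene')['pixels']
f=lambda i,x,y:cv2.resize(i[y:y+200,x:x+200],(400,400))
cv2.imwrite('pics/a.png',np.hstack([f(a,170,150),f(b,270,140)]))
E
```

```text
{'clock': 3.375, 'joint_pos': array([ 1.07771276e+01,  1.95893421e+00, -3.58279564e+01,  5.16974705e-02,
       -5.21356402e+01, -2.76700879e+01]), 'qvel': array([-0.13855705, -0.9929257 ,  0.78692996,  0.01253416,  0.42308575,
        0.03073913]), 'tau': array([-9.64821316e-02, -2.61103195e+01,  2.35093492e+01,  5.63262284e+00,
       -1.45856928e-02, -4.25785271e-03]), 'tool_pos': array([ 0.41664175, -0.11621146,  0.13808474]), 'orientation': array([-1.79999786e+02,  8.75723515e-02,  1.63138744e+02]), 'force': array([ 0.4858328 ,  0.34697659, -0.77827116]), 'moment': array([ 0.0370065 , -0.18214011, -0.010385  ]), 'opening': 0.0002940646549807434}
```

View pics/a.png

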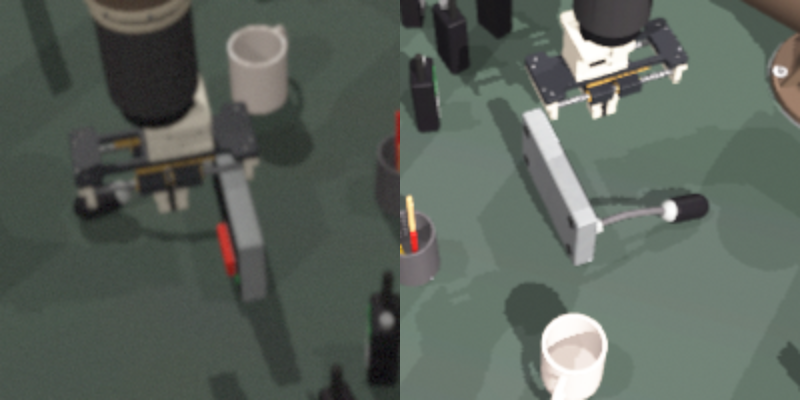

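```bash
python3 - <<'E'
from h import *
a=shot('side')['pixels'];b=shot('scene')['pixels']
cv2.imwrite('pics/b.png',np.hstack([a[0:440,0:400],b[0:440,240:640]]))
E
```

```text
(no output)
```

View pics/b.png

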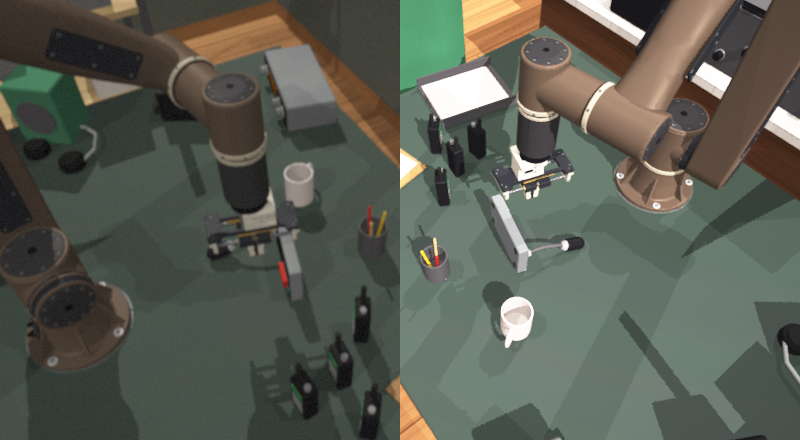

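The arm's wrist is well above the arc the neck will swing through, and the neck is clear to the left. I lower and push slowly, then check.

Emit:
carry_out --pt "0 0 0 0 0 -25 1" --pt "0 0 0 0 0 -44 1" --pt "0 0 0 10 -3 -44 1" --pt "0 0 0 19 -6 -44 1" --pt "0 0 0 26 -8 -44 1" --pt "0 0 0 32 -10 -44 1" --pt "0 0 0 37 -11.5 -44 1" --pt "0 0 0 42 -13 -44 1" --pt "0 0 0 47 -14.5 -44 1" --pt "0 0 0 52 -16 -44 1" --pt "0 0 0 57 -17.5 -44 1" --pt "0 0 0 62 -19 -44 1" --pt "0 0 0 67 -20.5 -44 1" --pt "0 0 0 72 -22 -44 1" --pt "0 0 0 72 -22 -44 1"

```text
clock: 5.45
tool_pos: [0.4879, -0.1386, 0.0925]
orientation: [180.0, 0.0, 163.0]
force: [-1.2, 1.0, -0.2]
opening: 0.0
```

```bash
python3 - <<'E'
from h import *
o=ctrl.get_obs();print(o['tool_pos'],o['force'])
a=shot('side')['pixels'];b=shot('scene')['pixels']
f=lambda i,x,y:cv2.resize(i[y:y+200,x:x+200],(400,400))
cv2.imwrite('pics/c.png',np.hstack([f(a,190,150),f(b,270,140)]))
E
```

```text
[ 0.48790166 -0.13863348  0.09246736] [-1.21378817  1.03280294 -0.24299574]
```

View pics/c.png

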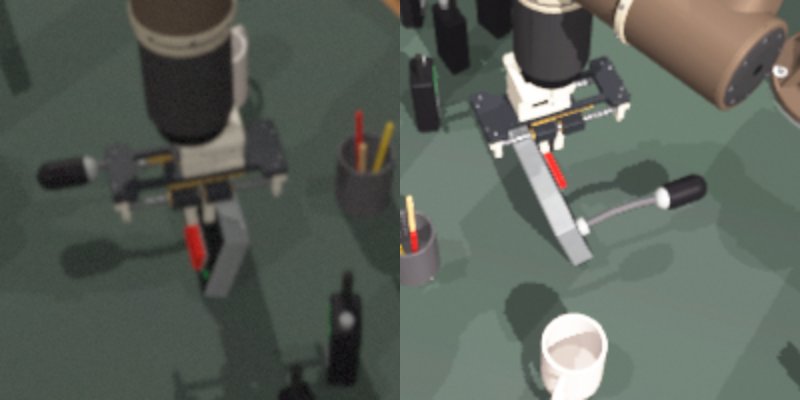

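The base tips as planned, about 20° so far. The neck has lifted and stays clear of the gripper. I keep pushing.

Emit:
carry_out --pt "0 0 0 5 -1.5 0 1" --pt "0 0 0 9 -3 0 1" --pt "0 0 0 13 -4 0 1" --pt "0 0 0 17 -5 0 1" --pt "0 0 0 21 -6.5 0 1" --pt "0 0 0 25 -7.5 0 1" --pt "0 0 0 29 -9 0 1" --pt "0 0 0 33 -10 0 1" --pt "0 0 0 37 -11 0 1" --pt "0 0 0 37 -11 0 1" --pt "0 0 0 37 -11 0 1" --pt "0 0 0 37 -11 0 1"

```text
clock: 7.05
tool_pos: [0.5243, -0.1495, 0.0926]
orientation: [180.0, -0.0, 163.0]
force: [0.4, -0.2, -0.4]
opening: 0.0006
```

```bash
python3 - <<'E'
from h import *
o=ctrl.get_obs();print(o['tool_pos'],o['force'])
a=shot('side')['pixels'];b=shot('scene')['pixels']
f=lambda i,x,y:cv2.resize(i[y:y+200,x:x+200],(400,400))
cv2.imwrite('pics/d.png',np.hstack([f(a,190,150),f(b,270,140)]))
E
```

```text
[ 0.524288   -0.14952958  0.09257712] [ 0.38982839 -0.24112947 -0.39525344]
```

View pics/d.png

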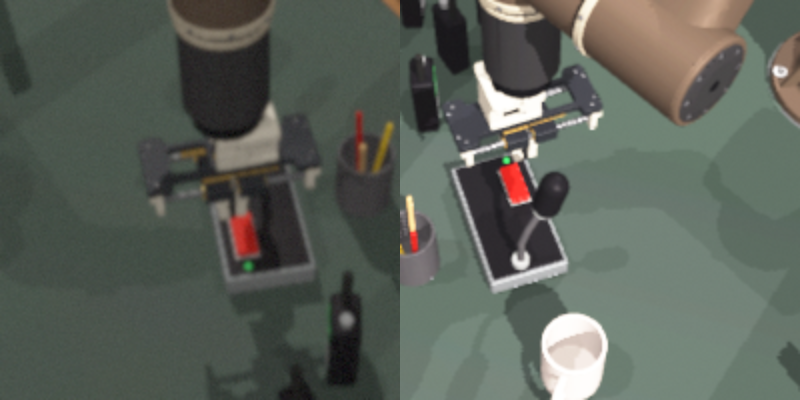

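It stands flat, and the neck is clear of the gripper. Next I measure the red bar by colour.

```bash
python3 - <<'E'
from h import *
for n in('side','scene'):
    p=shot(n); g=p['pixels'].astype(int)
    m=((g[...,2]>120)&(g[...,1]<80)&(g[...,0]<80)).astype(np.uint8)
    k=cv2.connectedComponentsWithStats(m)
    for i in range(1,k[0]):
        if k[2][i,4]>25:
            r=cv2.minAreaRect(np.argwhere(k[1]==i)[:,::-1].astype(np.float32))
            c=cv2.boxPoints(r)
            print(n,k[2][i],ray(p,r[0],.042).round(3),'corners',[ray(p,u,.042)[:2].round(3).tolist() for u in c])
    for d in ctrl.search_frame(p,'talk_top')[:2]: print(d['confidence'],d['centre'])
    print('expected',proj(p,[.533,-.153,.042]))
    for l in('mug','handheld','pencil_pot'):
        print(l,[(round(d['confidence'],2),np.round(d['centre'],3).tolist()) for d in ctrl.search_frame(p,l)[:4]])
E
```

```text
side [306 256  13  22 195] [ 0.539 -0.153  0.042] corners [[0.539, -0.119], [0.563, -0.126], [0.54, -0.185], [0.517, -0.178]]
0.54 [0.5349, -0.156, 0.0402]
expected [[309.58821513 268.17823231]]
mug [(0.22, [0.561, -0.168, 0.025])]
handheld [(0.86, [0.356, -0.451, 0.104]), (0.74, [0.446, -0.55, 0.11]), (0.72, [0.549, -0.36, 0.108])]
pencil_pot [(0.84, [0.711, -0.157, 0.06]), (0.25, [0.563, -0.168, 0.029])]
scene [320 222  15  19 166] [ 0.54  -0.147  0.042] corners [[0.544, -0.18], [0.516, -0.174], [0.537, -0.114], [0.564, -0.12]]
scene [275 256   4  10  37] [ 0.707 -0.153  0.042] corners [[0.702, -0.167], [0.696, -0.162], [0.712, -0.139], [0.718, -0.144]]
scene [  0 309  21  63 310] [ 1.355 -0.366  0.042] corners [[1.364, -0.468], [1.347, -0.465], [1.347, -0.27], [1.363, -0.274]]
scene [ 50 451   7  20  33] [ 1.357 -0.033  0.042] corners [[1.358, -0.056], [1.353, -0.054], [1.356, -0.011], [1.36, -0.013]]
0.6 [0.5457, -0.1409, 0.0413]
expected [[327.63322393 228.07433933]]
mug [(0.56, [0.643, 0.104, 0.053])]
handheld [(0.86, [0.567, -0.326, 0.094]), (0.71, [0.471, -0.523, 0.082]), (0.57, [0.473, -0.395, 0.081])]
pencil_pot [(0.65, [0.718, -0.146, 0.06])]
```

Emit:
carry_out --pt "0 0 0 5 -1 0 1" --pt "0 0 0 14 -2 0 1" --pt "0 0 0 14 -2 -15 1" --pt "0 0 0 14 -2 -30 1" --pt "0 0 0 14 -2 -40 1" --pt "0 0 0 14 -2 -46 1" --pt "0 0 0 14 -2 -49 1" --pt "0 0 0 14 -2 -51 1" --pt "0 0 0 14 -2 -53 1" --pt "0 0 0 14 -2 -54 1" --pt "0 0 0 14 -2 -54 1"

```text
clock: 9.02
tool_pos: [0.5385, -0.1516, 0.0388]
orientation: [180.0, 0.0, 163.0]
force: [-1.3, 0.4, 2.3]
opening: 0.0005
```

Emit:
carry_out --pt "0 0 0 0 0 -1 1" --pt "0 0 0 0 0 -2 1" --pt "0 0 0 0 0 -3 1" --pt "0 0 0 0 0 -3.5 1" --pt "0 0 0 0 0 -3.5 1"

```text
clock: 9.65
tool_pos: [0.5386, -0.1516, 0.0361]
orientation: [-180.0, 0.0, 163.1]
force: [-4.1, 1.9, 12.9]
opening: 0.0006
```

The force has jumped to 13 N with the tip at 36 mm, so the bar is on its stop. I hold about a second, then retract.

Emit:
carry_out --pt "0 0 0 0 0 0 1" --pt "0 0 0 0 0 0 1" --pt "0 0 0 0 0 0 1" --pt "0 0 0 0 0 0 1" --pt "0 0 0 0 0 0 1" --pt "0 0 0 0 0 0 1" --pt "0 0 0 0 0 0 1" --pt "0 0 0 0 0 3 1" --pt "0 0 0 0 0 8 1" --pt "0 0 0 0 0 15 1" --pt "0 0 0 0 0 30 1" --pt "0 0 0 0 0 50 1" --pt "0 0 0 0 0 60 1" --pt "0 0 0 -20 6 60 1" --pt "0 0 0 -45 13 62 1" --pt "0 0 0 -70 20 65 1" --pt "0 0 0 -95 28 80 1" --pt "0 0 0 -110 32 90 1" --pt "0 0 0 -110 32 90 1"

```text
clock: 12.02
tool_pos: [0.4283, -0.1193, 0.1262]
orientation: [179.9, 0.1, 163.1]
force: [0.8, -0.4, -0.2]
opening: 0.0009
```

```bash
python3 - <<'E'
from h import *
o=ctrl.get_obs();print(o['clock'],o['tool_pos'],o['force'],abs(o['qvel']).max())
im=[]
for n in('side','scene'):
    p=shot(n)
    for l in('talk_top','mug','handheld','pencil_pot'):
        print(n,l,[(round(d['confidence'],2),np.round(d['centre'],3).tolist()) for d in ctrl.search_frame(p,l)[:4]])
    im.append(p['pixels'])
f=lambda i,x,y:cv2.resize(i[y:y+200,x:x+200],(400,400))
cv2.imwrite('pics/e.png',np.hstack([f(im[0],190,150),f(im[1],240,140)]))
E
```

```text
12.025 [ 0.42829278 -0.11932858  0.12617771] [ 0.80862784 -0.35381661 -0.2411496 ] 2.278278658417783
side talk_top [(0.6, [0.569, -0.13, 0.03])]
side mug [(0.62, [0.656, 0.122, 0.062])]
side handheld [(0.98, [0.448, -0.551, 0.113]), (0.93, [0.455, -0.431, 0.098]), (0.7, [0.355, -0.453, 0.106]), (0.67, [0.549, -0.363, 0.106])]
side pencil_pot [(0.64, [0.71, -0.158, 0.059])]
scene talk_top [(0.49, [0.542, -0.14, 0.042])]
scene mug [(0.76, [0.642, 0.105, 0.052])]
scene handheld [(0.97, [0.469, -0.394, 0.082]), (0.91, [0.372, -0.422, 0.083]), (0.74, [0.568, -0.326, 0.096])]
scene pencil_pot [(0.62, [0.715, -0.146, 0.058]), (0.2, [0.541, -0.143, 0.039])]
```

View pics/e.png

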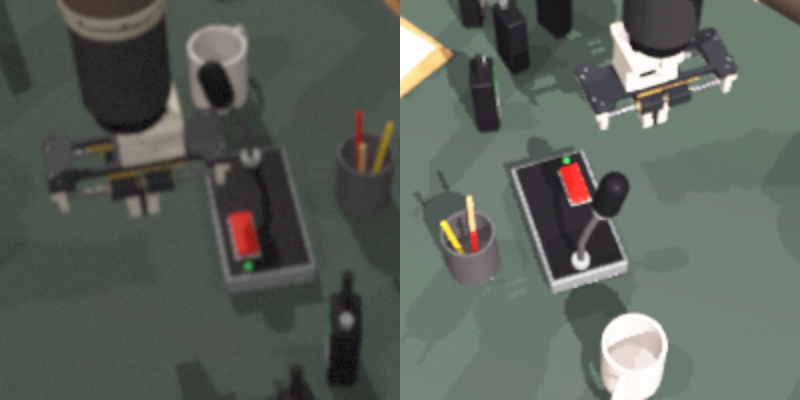

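```bash
python3 -c "
from h import *
print(ctrl.close_job())"
```

```text
the job is handed in; nothing more can be done
None
```

The microphone stands flat on its underside again, and I pressed and released the talk bar. I then handed the job in at about 12 s of the 48 s; it reported no verdict.

- **Tipping:** I pushed the base over at the suggested spot with closed fingers. The force read about 1.5 N partway over, and the base fell flat by itself. In the pictures, the neck stayed clear of the gripper throughout.
- **Pressing:** The bar hit its stop at 13 N with the fingertip 36 mm above the desk, which is the full 6 mm of travel. I held it there for about a second before lifting off and backing away.
- **Last pictures:** The base is flat, the bar is released and the arm is well clear. The bar's centre was measured within about 7 mm of where it should be if the base only turned on its edge, so the base slid very little.
- **Mug, radio and pencil pot:** In the overhead camera each is within about 3 mm of its starting position.
- **Disagreements:** The side camera's last mug position is off by about 30 mm from its first one. In that view the microphone head covers part of the mug, and the overhead camera shows it unmoved. Its last talk-bar position was also about 40 mm off the colour measurement, although the bar looks in place in both pictures.

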